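# Set the fish feeder's portion cursor to the green notch and store it

### The job

Push the feeder's cursor along its rail with the fingertips, without gripping it, until it clicks into the notch beside the green tag. Then press the feeder's round blue button fully down to store that portion and let it come back up; do not press it before the cursor sits in the green notch. Leave everything else on the table where it is, and finish clear of everything.

Things in the scene. Friction and masses are not known exactly. Their poses are not given: they have to be found in the camera images.
- feeder: fixed white portion feeder, 116 mm wide (x), y from -190 to +270 mm, flat top 45 mm above the table. Origin on the table under the rail's middle notch; x points across the rail to the tags, y along the rail from the cursor's parking end to the blue button, z up. A grey ledge 30 mm high along its +x side (x 58 to 92 mm) carries the tags. A hopper drum, radius 43 mm, top at 102 mm, stands at y = 222 mm.
- rail_mid (a point): centre of the middle notch, at the level of the rail's top, 60 mm above the table, at feeder x = y = 0. The narrow aluminium rail is 14 mm wide and runs along feeder y from -172 to +112 mm, with three notches, gaps 14 mm long, centred at y = -50, 0 and +50 mm. Axes as the feeder's.
- cursor (a joint): travel of the cursor along feeder +y in m, 0 to 0.22; starts at 0 to 0.04. Its middle is at feeder y = value - 0.130: notches at 0.080, 0.130, 0.180. It slides with about 1.2 to 2 N of friction. A spring ball beneath it drops into each notch: within about 4 mm of the centre it pulls itself in and stays; about 8 N pushes it out again, past an unwanted notch. It can be pushed either way.
- cursor_top (a point): middle of the top of the cursor's tab, 100 mm above the table. The tab is an upright plate across the rail, 96 mm wide (feeder x), 22 mm thick (feeder y, 11 mm either side of this point), lower edge 64 mm above the table: black core, orange plate on back and front. A white pointer at its foot points to the tags; a small red pin stands 3 mm out of its top. Axes as the feeder's.
- tab_back: orange back plate of the tab, on the parking side (towards feeder -y): 96 x 6 x 30 mm, origin at its centre, 80 mm above the table and 8 mm behind the tab's middle; its outer face, 3 mm further back, is pushed to move the cursor towards feeder +y.
- tab_front: orange front plate of the tab, the same on the feeder +y side. Fingers pressing on both plates at once would be gripping it.
- detent_pin (a joint): how far the cursor's red pin has dropped, in m: about 0.0005 on the plain rail, about 0.004 when the ball sits in a notch.
- tag_green: green tag, 26 x 22 mm, 6 mm thick with a raised outer edge of 14 mm, fixed on the ledge beside one of the three notches (feeder x = 74 mm, y = -50, 0 or +50 mm, level with the notch's centre). Origin at the centre of its underside, 30 mm above the table; axes as the feeder's. It marks the wanted notch; which notch it is changes.
- tag_yellow: yellow tag of the same shape beside another notch, not wanted.
- tag_red: red tag of the same shape beside the third notch, not wanted.
- store_button (a joint): travel of the blue button in m: 0 up, 0.006 fully down; a spring brings it back, about 5 N hold it fully down.
- store_button_top (a point): centre of the top of the round blue button (radius 14 mm) in its grey housing on top of the feeder at feeder x = 0, y = 150 mm; pressed straight down.
- thermometer: loose glass thermometer lying flat, 140 mm long, 16 mm wide, 14 mm high, leave alone. Origin under its middle.
- airstone: loose blue ceramic airstone, radius 18 mm, 48 mm high, standing, leave alone. Origin under its middle.
- timer_box: loose white timer switch box 70 x 60 x 45 mm with a red button of its own, leave alone. Origin under its middle.
- scraper: loose orange and black algae scraper lying flat, 170 mm long, 14 mm high, leave alone. Origin near its middle, underside.
- food_jar: loose food jar, radius 32 mm, 85 mm high, yellow cap, leave alone. Origin under its middle.
- beaker: loose clear plastic beaker, radius 32 mm, 70 mm high, leave alone. Origin under its middle.

How it is judged:
On the way, in this order (a step that is already met when the one before it is completed fails the run):
1. the cursor sits in the notch beside the green tag, its pin dropped (y of cursor_top in the frame of tag_green between -0.003 and 0.003 m and value of joint detent_pin above 0.0022 m), for 0.3 s.
2. the blue button is pressed fully down (value of joint store_button above 0.0045 m), for 0.05 s.
At the end, for the whole second after the job is handed in: The cursor rests in the green tag's notch (its middle within 3 mm of the tag's middle along the rail, pin dropped at least 2.2 mm), the blue button has been pressed and is up again (within 1.5 mm), and every loose thing is within 20 mm of where it stood (all of step 1 and value of joint store_button below 0.0015 m and velocity of joint cursor between -0.005 and 0.005 m/s and distance of each of thermometer, airstone, timer_box, scraper, food_jar, beaker from where it was at the start of the episode below 0.02 m); the robot touches nothing.
It fails at once if the blue button is pressed while the cursor is not in the green notch (value of joint store_button above 0.003 m and not (y of cursor_top in the frame of tag_green between -0.003 and 0.003 m and value of joint detent_pin above 0.0022 m)).
It fails at once if the cursor's tab is gripped between the fingers (contact force between the fingers and tab_back above 1 N and contact force between the fingers and tab_front above 1 N).
It fails at once if a loose thing on the table is lifted, carried or knocked away (more than 20 mm) (distance of any of thermometer, airstone, timer_box, scraper, food_jar, beaker from where it was at the start of the episode above 0.02 m).
It also fails if it takes over 43 s, if anything falls off the work surface, if the arm or the gripper's body presses on something with over 40 N, if the wrist force passes 120 N, or if a joint passes its speed limit or range.

### The arm

A 7-joint arm with a two-finger parallel gripper is mounted at the origin on the work surface. World frame = base frame: x ahead of the robot, y to its left, z up, the work surface at z = 0. Lengths are in m, angles in rad, forces in N, time in s.
With the tool pointing down it reaches from about 0.425 to 0.925 m from the base axis. Payload 6.8 kg.
Tool frame: the origin (TCP) lies at the very end of the fingers, on their centre line; the grasp point (between the pads) lies 19 mm behind it (r.grip_point_offset is the distance from the TCP to the grasp point, in m); z points along the fingers, y is the line along which they close (so a half turn about z gives the same grasp; the last joint's range is limited). The gripper opens to 85 mm and grips with 20 to 120 N. Pads are 22 mm wide; open, the fingers measure 114 mm over their backs; the gripper's body (76 mm by 85 mm) begins 54 mm behind the grasp point. The pads swing forward as they close: fully open they stand 13 mm farther back than shut.
Start: joints at [1.018, 0.477, 0.022, 1.555, -0.011, 1.109, -0.083], TCP at [0.29, -0.609, 0.231] pointing down, gripper open.
Joint ranges: [-2.96, 2.96], [-0.34, 2.1], [-1.41, 1.46], [0.24, 2.44], [-1.37, 4.51], [0.17, 1.92], [-2.96, 2.96]. Speed limits (rad/s): [2.39, 2.39, 3.14, 3.14, 3.14, 3.14, 3.14].

### API

Orientations are given as a rotation vector (axis times angle).
In Python, from bench import status, eyes, r gives the robot as it stands.
- The arm moves only by the shell command python3 -m crank 'ROWS' [OPENING] [FORCE]. ROWS is JSON, a list of rows, each a list of 6 numbers: the shift along the tool's x, y, z normalised to -1 to 1, where 1 is 0.02 m, then the turn, a rotation vector about the tool's x, y, z normalised to -1 to 1, where 1 is 45 degrees. A call has 1 to 12 rows; each row shifts and turns the commanded pose from where the row before left it, along the tool's axes as they then stand; what a row does not reach is not made up. A row lasts 1/10 s, in which the tool goes at most 50 mm and 8.59 degrees, less where a joint would pass 70% of its speed; a pose out of reach is approached as far as the arm can. A call with a number of a shift or a turn outside -1 to 1 is refused whole. A call with a gripper value outside its range is refused whole. OPENING is the opening, from 0 (shut) to 1 (fully open), set as the call begins (- or left out, the last holds). The fingers move at their own pace and stop on an object; FORCE is the grip in N (left out, the last holds). Time passes only in rows, so rows that do not move let the fingers close. It gives the time, the measured TCP pose, the force, the opening and the grip force at its end, in the units of the state.
- status.get_obs(): the state, without advancing time (a new reading comes with each control period).
- eyes.grab_frame(name): name is "scene" or "side" or "wrist"; returns a dict with "image" (384x512x3 uint8, red, green, blue), "depth" (384x512 float32, m along the optical axis (not along the pixel's ray), 0 where there is no reading), "fovy" (degrees; the focal length in pixels is half the picture's height over the tangent of half this angle, whatever the lens; pixels are square), "cx", "cy" (the principal point, pixels), "world_to_cam" (4x4, takes a point from world to camera coordinates). Camera axes: x right, y up, looking along -z (the intrinsics and any distortion apply to the point x, -y, -z); pixel columns grow to the right and rows downward; lengths in m; the calibration is good to about 2 mm. The wrist camera is an equidistant fisheye: a pixel r from the principal point sees the ray r / f radians off the axis. A picture is of the moment at which its call begins.
- r.hand_in(): hands the job in; it is judged then, once.
The state is a dict: "clock": time; "joints": joint angles; "qvel": joint speeds; "tau": joint torques, N m; "tcp_pos": TCP position; "orientation": TCP orientation; "contact_force": force on the tool from outside, world axes, zero at the start; "moment": the same for the moment, N m; "grip_width": finger opening in m; "gripper_force": force on a finger pad.
Only numpy, scipy, OpenCV 4.12 (cv2) and the standard library are available. Lean on these libraries where they do the work, as an engineer would, in place of code of your own. Each camera call takes 0.05 s, during which the arm holds its last target. There are 200 camera calls.

## Working session

There is one attempt and no reset: what is moved stays moved. The work goes in short steps, Python scripts to look and compute and a shell command to move; the robot and the scene stay as the last step left them, time stands still between calls to the robot, and variables do not carry over. Pictures are saved under pics/ and viewed, at most 10 in all, crops included, and the job is handed in when it is done.

```bash
ls; mkdir -p pics; python3 - <<'E'
from bench import status, eyes, r
import cv2,pickle
print(status.get_obs())
F={}
for n in ["scene","side","wrist"]:
    f=eyes.grab_frame(n);F[n]=f
    print(n,f["fovy"],f["cx"],f["cy"],f["world_to_cam"].round(3).tolist())
pickle.dump(F,open("f0.pkl","wb"))
cv2.imwrite("pics/a.png",cv2.cvtColor(F["scene"]["image"],cv2.COLOR_RGB2BGR))
cv2.imwrite("pics/b.png",cv2.cvtColor(F["side"]["image"],cv2.COLOR_RGB2BGR))
E
```

```text
pics
{'clock': 0.0, 'joints': array([ 1.01790283,  0.47777841,  0.02232154,  1.55647334, -0.01152164,
        1.10928761, -0.0830998 ]), 'qvel': array([-1.79781429e-05, -1.16504582e-04,  1.93914177e-03,  4.03723062e-04,
        1.29819642e-03, -1.91959441e-03,  1.36496280e-03]), 'tau': array([ 2.22103654e-04, -5.96451008e+01,  1.60784416e+00, -2.81195498e+01,
        1.24150506e-02,  9.37651290e-03,  3.07658991e-05]), 'tcp_pos': array([ 0.29017664, -0.6087793 ,  0.23033066]), 'orientation': array([-3.06250582e+00, -6.92592249e-01,  7.92993961e-04]), 'contact_force': array([ 0.10193483,  0.56731969, -0.49820077]), 'moment': array([-0.01713113, -0.03775551, -0.01628564]), 'gripper_force': 0.0, 'grip_width': 0.0854048965897189}
scene 53.236979645034396 248.4470344202266 193.5843412660054 [[0.253, 0.967, 0.006, -0.167], [-0.704, 0.18, 0.687, 0.343], [0.664, -0.178, 0.726, -1.547], [0.0, 0.0, 0.0, 1.0]]
side 44.09776156894982 262.4722253638265 189.77303851859776 [[-0.886, -0.463, -0.022, 0.505], [0.271, -0.555, 0.787, -0.217], [-0.376, 0.691, 0.617, -1.396], [0.0, 0.0, 0.0, 1.0]]
wrist 65.70646984690485 259.61638344760934 192.4631877956691 [[0.429, -0.903, -0.0, -0.675], [0.867, 0.412, -0.28, 0.036], [0.253, 0.12, 0.96, -0.378], [0.0, 0.0, 0.0, 1.0]]
```

View pics/a.png

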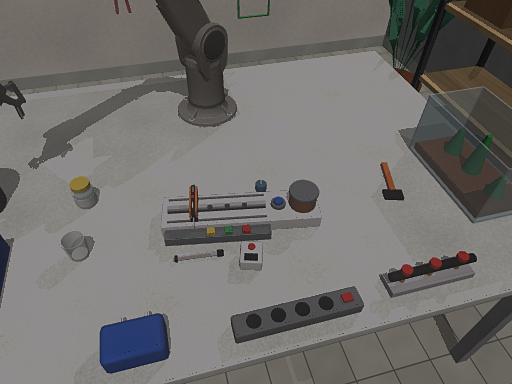

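View pics/b.png

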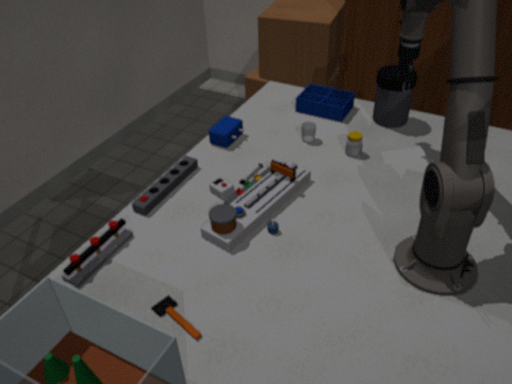

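The scene view shows the feeder at about (165–320, 185–240): the orange tab at (194,202), tags yellow (211,231), green (228,230, the middle one) and red (246,229), and the blue button at (278,202). The airstone is at (261,186), the thermometer at (200,256) and the timer box at (251,254). The side view shows the tab at (284,170) and the button at (239,211).

```bash
cat > h.py <<'E'
import numpy as np,cv2
def ray(f,u,v,fish=False):
    fl=f["image"].shape[0]/2/np.tan(np.radians(f["fovy"]/2))
    x,y=(u-f["cx"])/fl,(v-f["cy"])/fl
    if fish:
        t=np.hypot(x,y); d=np.array([x/t*np.sin(t),-y/t*np.sin(t),-np.cos(t)])
    else: d=np.array([x,-y,-1.])
    M=f["world_to_cam"];R=M[:3,:3]
    return -R.T@M[:3,3], R.T@d/np.linalg.norm(d)
def plane(f,u,v,z,fish=False):
    o,d=ray(f,u,v,fish);return o+d*(z-o[2])/d[2]
def tri(a,b):
    A=np.zeros((3,3));B=np.zeros(3)
    for o,d in (a,b):
        P=np.eye(3)-np.outer(d,d);A+=P;B+=P@o
    X=np.linalg.solve(A,B)
    return X,[np.linalg.norm((np.eye(3)-np.outer(d,d))@(X-o)) for o,d in (a,b)]
def blobs(f,lo,hi,box=None,mn=4):
    h=cv2.cvtColor(f["image"],cv2.COLOR_RGB2HSV);m=cv2.inRange(h,np.array(lo),np.array(hi))
    if box is not None:
        k=np.zeros_like(m);k[box[1]:box[3],box[0]:box[2]]=255;m&=k
    n,_,s,c=cv2.connectedComponentsWithStats(m)
    return [(c[i].round(1).tolist(),s[i].tolist()) for i in range(1,n) if s[i,4]>=mn]
COL=dict(green=([45,90,40],[80,255,255]),yellow=([22,120,60],[34,255,255]),red=([172,120,60],[180,255,255]),red0=([0,150,60],[5,255,255]),orange=([6,120,60],[17,255,255]),blue=([100,90,40],[120,255,255]))
E
python3 - <<'E'
import pickle
from h import *
F=pickle.load(open("f0.pkl","rb"))
for n,b in (("scene",(155,170,335,265)),("side",(195,150,320,250))):
    for k,(lo,hi) in COL.items(): print(n,k,blobs(F[n],lo,hi,b,6))
ims=[]
for n,b in (("scene",(155,170,335,275)),("side",(195,150,320,250))):
    im=F[n]["image"][b[1]:b[3],b[0]:b[2],::-1]
    ims.append(cv2.resize(im,(780,295 if 0 else int(im.shape[0]*780/im.shape[1])),interpolation=cv2.INTER_CUBIC))
cv2.imwrite("pics/c.png",ims[0]);cv2.imwrite("pics/d.png",cv2.resize(ims[1],(740,592)))
E
```

```text
scene green [([228.2, 230.1], [225, 226, 8, 9, 66])]
scene yellow [([210.2, 229.9], [207, 227, 8, 7, 45])]
scene red []
scene red0 [([192.5, 196.0], [192, 195, 2, 3, 6]), ([245.9, 228.4], [242, 225, 8, 9, 56]), ([251.0, 246.1], [248, 243, 7, 7, 34])]
scene orange [([189.6, 202.2], [189, 186, 3, 32, 57]), ([195.6, 201.0], [195, 186, 3, 31, 62])]
scene blue [([260.7, 183.6], [256, 181, 10, 6, 38]), ([259.0, 190.9], [256, 190, 7, 2, 7]), ([278.0, 200.4], [274, 197, 9, 8, 63])]
side green [([247.9, 183.9], [245, 181, 8, 7, 35])]
side yellow [([257.1, 177.0], [254, 174, 7, 6, 28])]
side red []
side red0 [([223.7, 184.4], [222, 184, 4, 2, 7]), ([239.1, 191.4], [236, 189, 7, 5, 21])]
side orange [([281.6, 169.1], [271, 162, 22, 15, 174])]
side blue [([238.5, 209.9], [235, 207, 8, 7, 44]), ([272.6, 227.6], [268, 222, 10, 12, 77])]
```

View pics/c.png

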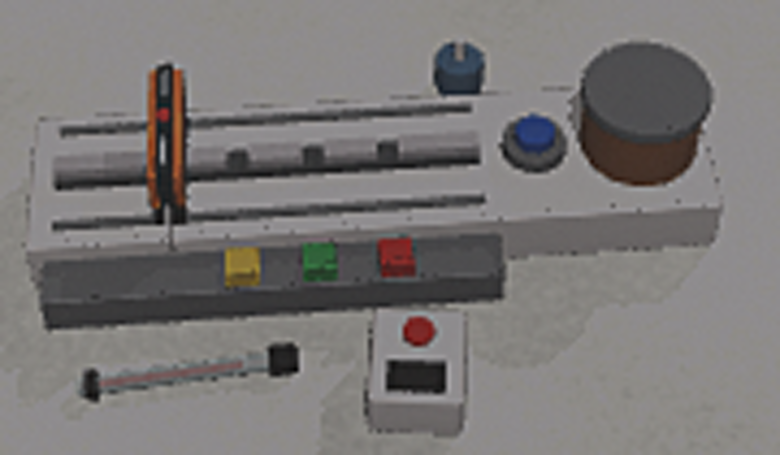

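View pics/d.png

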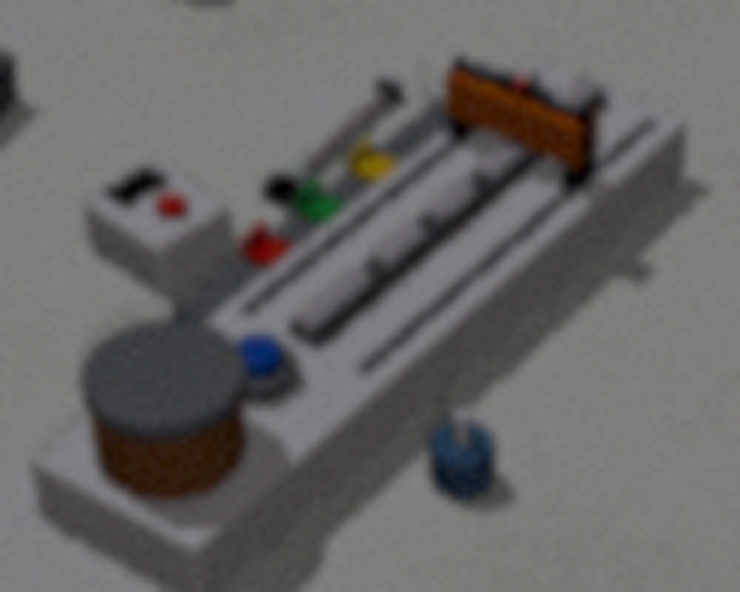

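The crops show the red pin at scene (192.6,196.8) and side (283.2,164.2). They confirm that green is the middle notch and the wide tab stands behind all the notches, with nothing loose on the feeder. The button top is at scene (278,200.4) and side (238.5,209.9), next to the hopper drum.

```bash
python3 - <<'E'
import pickle
from h import *
F=pickle.load(open("f0.pkl","rb"));S,D=F["scene"],F["side"]
P=dict(yellow=((210.2,229.9),(257.1,177)),green=((228.2,230.1),(247.9,183.9)),red=((245.9,228.4),(239.1,191.4)),pin=((192.6,196.8),(283.2,164.2)),button=((278,200.4),(238.5,209.9)))
X={}
for k,(a,b) in P.items():
    X[k],e=tri(ray(S,*a),ray(D,*b));print(k,X[k].round(4),np.round(e,4))
    z={'pin':.101,'button':X[k][2]}.get(k,.037)
    print('  plane',plane(S,*a,z).round(4),plane(D,*b,z).round(4))
d=X['red']-X['yellow'];print(np.degrees(np.arctan2(-d[0],d[1])),np.linalg.norm(d[:2]))
d=X['button']-X['pin'];print(np.degrees(np.arctan2(-d[0],d[1])),np.linalg.norm(d[:2]))
for u,v in((155+37/4.333,170+250/4.333),(155+718/4.333,170+208/4.333)):print(plane(S,u,v,.045).round(4))
for n,c in (("scene",(192,200)),): pass
from scipy.spatial.transform import Rotation as Ro
print(Ro.from_rotvec([-3.0625,-.6926,.0008]).as_matrix().round(3))
E
```

```text
yellow [ 0.6437 -0.1054  0.0392] [0.0015 0.0015]
  plane [ 0.6407 -0.1062  0.037 ] [ 0.6457 -0.1063  0.037 ]
green [ 0.655  -0.0569  0.0374] [0.0008 0.0008]
  plane [ 0.6539 -0.0574  0.037 ] [ 0.6556 -0.0565  0.037 ]
red [ 0.6616 -0.0071  0.0373] [0.0011 0.0011]
  plane [ 0.6604 -0.0078  0.037 ] [ 0.6622 -0.0062  0.037 ]
pin [ 0.5592 -0.1379  0.0982] [0.0012 0.0012]
  plane [ 0.5631 -0.1373  0.101 ] [ 0.5572 -0.1359  0.101 ]
button [0.6007 0.104  0.0609] [0.0007 0.0007]
  plane [0.6013 0.1044 0.0609] [0.6004 0.1032 0.0609]
-10.303373952509887 0.0999381861683379
-9.732078152088599 0.24543208167320155
[ 0.6069 -0.2316  0.045 ]
[0.6832 0.2076 0.045 ]
[[ 0.903  0.43  -0.001]
 [ 0.43  -0.903  0.002]
 [-0.    -0.002 -1.   ]]
```

```bash
python3 -m crank '[[0,0,0,0,0,-0.173],[0,0,0,0,0,-0.173],[0,0,0,0,0,-0.173],[0,0,0,0,0,-0.173],[0,0,0,0,0,-0.173],[0,0,0,0,0,-0.173],[0,0,0,0,0,-0.173],[0,0,0,0,0,0],[0.98,0.38,0,0,0,0],[0.98,0.38,0,0,0,0],[0.98,0.38,0,0,0,0],[0.98,0.38,0,0,0,0]]' 0
python3 -m crank '[[0.98,0.38,0,0,0,0],[0.98,0.38,0,0,0,0],[0.98,0.38,0,0,0,0],[0.98,0.38,0,0,0,0],[0.98,0.38,0,0,0,0],[0.98,0.38,0,0,0,0],[0.98,0.38,0,0,0,0],[0.98,0.38,0,0,0,0],[0.98,0.38,0,0,0,0],[0.98,0.38,0,0,0,0],[0.98,0.38,0,0,0,0],[0.98,0.38,0,0,0,0]]'
cat >> h.py <<'E'
O=np.array([.577,-.044]);A=np.radians(10.)
EY=np.array([np.sin(A),np.cos(A)]);EX=np.array([np.cos(A),-np.sin(A)])
def fd(p): d=np.asarray(p)[:2]-O; return np.round([d@EX*1000,d@EY*1000,p[2]*1000],1)
def rep():
    from bench import status
    from scipy.spatial.transform import Rotation as Ro
    s=status.get_obs();R=Ro.from_rotvec(s["orientation"]).as_matrix()
    print("t",round(s["clock"],2),"tcp feeder mm",fd(s["tcp_pos"]),"yaw",np.degrees(np.arctan2(R[1,0],R[0,0])).round(2),"zaxis",R[:,2].round(3),"F",s["contact_force"].round(1))
E
python3 -c "from h import *;rep()"
```

```text
clock: 1.35
tcp_pos: [0.3352, -0.5354, 0.2312]
orientation: [-2.409, -2.016, -0.001]
contact_force: [0.5, -0.2, -0.3]
grip_width: 0.0003
gripper_force: 0.0
clock: 2.55
tcp_pos: [0.4653, -0.3195, 0.2313]
orientation: [-2.409, -2.016, -0.0]
contact_force: [-0.4, -0.9, -0.3]
grip_width: -0.0
gripper_force: 0.0
t 2.55 tcp feeder mm [ -62.2 -290.7  231.3] yaw 79.84 zaxis [-0.  0. -1.] F [-0.4 -0.9 -0.3]
```

```bash
python3 -m crank '[[0.95,0.38,0,0,0,0],[0.95,0.38,0,0,0,0],[0.95,0.38,0,0,0,0],[0.95,0.38,0,0,0,0],[0.95,0.38,0,0,0,0],[0.95,0.38,0,0,0,0],[0.95,0.38,0,0,0,0],[0.95,0.38,0,0,0,0],[0,0,0,0,0,0],[0,0,0,0,0,0]]'
python3 - <<'E'
from h import *;rep()
from bench import eyes
import pickle
f=eyes.grab_frame("wrist");pickle.dump(f,open("w1.pkl","wb"))
cv2.imwrite("pics/e.png",f["image"][:,:,::-1])
for k,(lo,hi) in COL.items(): print(k,blobs(f,lo,hi,None,25))
E
```

```text
clock: 3.55
tcp_pos: [0.5508, -0.1818, 0.2312]
orientation: [-2.407, -2.019, 0.001]
contact_force: [-0.6, -1.1, -0.2]
grip_width: -0.0001
gripper_force: 0.0
t 3.55 tcp feeder mm [  -1.9 -140.2  231.2] yaw 79.97 zaxis [-0.001 -0.    -1.   ] F [-0.6 -1.1 -0.2]
green [([327.4, 51.0], [315, 42, 26, 19, 471])]
yellow [([327.4, 93.3], [315, 84, 26, 20, 485])]
red []
red0 [([326.3, 10.9], [314, 2, 26, 19, 433]), ([381.6, 8.5], [374, 2, 16, 15, 170]), ([261.4, 136.7], [256, 132, 11, 11, 94])]
orange [([261.4, 127.6], [211, 124, 102, 9, 786]), ([261.0, 144.6], [212, 142, 100, 7, 606]), ([480.9, 372.9], [469, 360, 25, 24, 244])]
blue [([490.6, 226.7], [465, 178, 47, 98, 3743])]
```

View pics/e.png

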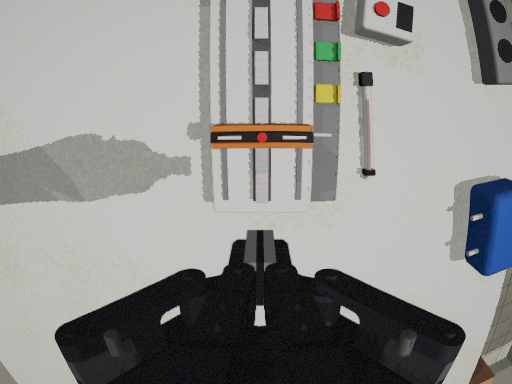

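The wrist view is aligned with the feeder. It shows the tab at (261,137), tags yellow (327,93), green (327,51) and red (326,11), and the fingertips at (260,235) over the parking end.

```bash
python3 - <<'E'
from h import *;import pickle
f=pickle.load(open("w1.pkl","rb"))
for n,u,v,z in (("yellow",327.4,93.3,.039),("green",327.4,51,.039),("red",326.3,10.9,.039),("pin",261.4,136.7,.102),("back",261,148.5,.095),("front",261.4,123.7,.095)):
    print(n,fd(plane(f,u,v,z,True)))
E
```

```text
yellow [ 74.4 -51.3  39. ]
green [74.3 -2.1 39. ]
red [74.  47.2 39. ]
pin [ -0.4 -96.  102. ]
back [  -0.7 -107.9   95. ]
front [ -0.3 -84.4  95. ]
```

```bash
python3 -m crank '[[0,0.1,0.96,0,0,0],[0,0,0.96,0,0,0],[0,0,0.96,0,0,0],[0,0,0.96,0,0,0],[0,0,0.96,0,0,0],[0,0,0.96,0,0,0],[0,0,0.96,0,0,0],[0,0,0.96,0,0,0],[0,0,0,0,0,0],[0.5,0,0,0,0,0],[0.3,0,0,0,0,0],[0,0,0,0,0,0]]'
python3 - <<'E'
from h import *;rep()
from bench import eyes
f=eyes.grab_frame("wrist")
for k in("orange","red0","green"): print(k,blobs(f,*COL[k],None,25))
E
```

```text
clock: 4.8
tcp_pos: [0.557, -0.1655, 0.079]
orientation: [2.404, 2.02, 0.003]
contact_force: [0.3, -0.5, 0.8]
grip_width: -0.0001
gripper_force: 0.0
t 4.8 tcp feeder mm [   1.4 -123.2   79. ] yaw 80.09 zaxis [ 0.002  0.    -1.   ] F [ 0.3 -0.5  0.8]
orange [([257.0, 183.1], [154, 170, 207, 26, 5026]), ([258.1, 223.5], [158, 219, 199, 10, 1604])]
red0 [([256.3, 211.0], [245, 200, 24, 23, 412])]
green [([373.7, 36.0], [351, 18, 47, 37, 1446])]
```

```bash
python3 -m crank '[[0.25,0,0,0,0,0],[0.25,0,0,0,0,0],[0.25,0,0,0,0,0],[0.25,0,0,0,0,0],[0.25,0,0,0,0,0],[0.25,0,0,0,0,0],[0.25,0,0,0,0,0],[0.25,0,0,0,0,0],[0.25,0,0,0,0,0],[0.2,0,0,0,0,0],[0.2,0,0,0,0,0],[0.2,0,0,0,0,0]]'; python3 -c "from h import *;rep()"
python3 -m crank '[[0.2,0,0,0,0,0],[0.2,0,0,0,0,0],[0.2,0,0,0,0,0],[0.2,0,0,0,0,0],[0,0,0,0,0,0]]'
python3 - <<'E'
from h import *;rep()
from bench import eyes
f=eyes.grab_frame("wrist")
for k,z in(("orange",0.095),("red0",.102),("green",.039)):
    for b in blobs(f,*COL[k],None,60): print(k,b,fd(plane(f,*b[0],z,True)))
E
```

```text
clock: 6.05
tcp_pos: [0.5652, -0.1134, 0.0776]
orientation: [2.407, 2.016, -0.005]
contact_force: [-2.0, -9.4, 2.8]
grip_width: 0.0
gripper_force: 4.9
t 6.05 tcp feeder mm [  0.4 -70.4  77.6] yaw 79.9 zaxis [-0.001 -0.003 -1.   ] F [-2.  -9.4  2.8]
clock: 6.55
tcp_pos: [0.5687, -0.0935, 0.0776]
orientation: [-2.405, -2.02, -0.002]
contact_force: [0.0, 0.1, -0.9]
grip_width: -0.0001
gripper_force: 0.0
t 6.55 tcp feeder mm [  0.4 -50.2  77.6] yaw 80.07 zaxis [ 0.     0.001 -1.   ] F [ 0.   0.1 -0.9]
orange ([258.4, 194.2], [155, 180, 207, 28, 5388]) [ -0.3 -16.9  95. ]
orange ([258.7, 235.4], [159, 231, 200, 10, 1557]) [ -0.2 -36.8  95. ]
red0 ([376.3, 69.1], [354, 51, 46, 36, 1480]) [ 48.1  38.7 102. ]
red0 ([462.7, 68.4], [451, 55, 24, 27, 477]) [ 94.   45.5 102. ]
red0 ([257.8, 223.4], [247, 212, 23, 23, 406]) [ -0.5 -27.9 102. ]
green ([374.0, 144.7], [351, 128, 47, 36, 1471]) [73.8 -0.4 39. ]
```

```bash
python3 -m crank '[[0.2,0,0,0,0,0],[0.2,0,0,0,0,0],[0.2,0,0,0,0,0],[0.2,0,0,0,0,0],[0.1,0,0,0,0,0],[0.05,0,0,0,0,0],[0.05,0,0,0,0,0],[0.05,0,0,0,0,0],[0,0,0,0,0,0],[0,0,0,0,0,0]]'
python3 - <<'E'
from h import *;rep()
from bench import eyes
f=eyes.grab_frame("wrist")
for k,z in(("orange",0.095),("red0",.102),("green",.039)):
    for b in blobs(f,*COL[k],None,60): print(k,b,fd(plane(f,*b[0],z,True)))
E
```

```text
clock: 7.6
tcp_pos: [0.5724, -0.0741, 0.0778]
orientation: [-2.407, -2.019, -0.001]
contact_force: [-0.9, -0.2, -0.3]
grip_width: -0.0002
gripper_force: 0.3
t 7.6 tcp feeder mm [  0.7 -30.5  77.8] yaw 80.0 zaxis [ 0.     0.001 -1.   ] F [-0.9 -0.2 -0.3]
orange ([257.2, 194.5], [155, 180, 206, 29, 5439]) [-0.6  2.6 95. ]
orange ([259.6, 235.5], [159, 231, 199, 10, 1516]) [  0.5 -17.2  95. ]
red0 ([375.2, 98.5], [353, 81, 46, 36, 1492]) [ 48.2  45.9 102. ]
red0 ([461.8, 95.6], [451, 83, 23, 27, 486]) [ 94.1  52.1 102. ]
red0 ([257.0, 223.7], [246, 212, 23, 23, 402]) [ -0.6  -8.4 102. ]
green ([371.4, 173.3], [349, 157, 46, 36, 1418]) [73.9  0.2 39. ]
```

```bash
python3 -m crank '[[0.05,0,0,0,0,0],[0.05,0,0,0,0,0],[0.05,0,0,0,0,0],[0.05,0,0,0,0,0],[0.05,0,0,0,0,0],[0,0,0,0,0,0],[0,0,0,0,0,0]]'
python3 - <<'E'
from h import *;rep()
from bench import eyes
f=eyes.grab_frame("wrist")
for k,z in(("orange",0.095),("red0",.102),("green",.039)):
    for b in blobs(f,*COL[k],None,60): print(k,b,fd(plane(f,*b[0],z,True)))
E
```

```text
clock: 8.35
tcp_pos: [0.5731, -0.0695, 0.0777]
orientation: [-2.407, -2.019, -0.0]
contact_force: [-0.4, 0.4, -0.6]
grip_width: 0.0003
gripper_force: 0.0
t 8.35 tcp feeder mm [  0.6 -25.7  77.7] yaw 79.99 zaxis [ 0.  0. -1.] F [-0.4  0.4 -0.6]
orange ([257.5, 187.8], [154, 174, 208, 28, 5241]) [-0.4 10.4 95. ]
orange ([258.1, 228.5], [158, 224, 200, 10, 1623]) [-0.2 -8.9 95. ]
red0 ([375.0, 105.7], [352, 88, 47, 36, 1491]) [ 48.1  47.6 102. ]
red0 ([461.7, 102.1], [450, 89, 24, 27, 488]) [ 94.1  53.7 102. ]
green ([372.9, 176.8], [350, 164, 44, 35, 1088]) [75.1  2.6 39. ]
```

```bash
python3 -m crank '[[-0.5,0,0,0,0,0],[-0.5,0,0,0,0,0],[0,0,-0.9,0,0,0],[0,0,-0.9,0,0,0],[0,0,-0.9,0,0,0],[0,0,-0.9,0,0,0],[0.8,0,0,0,0,0],[0.8,0,0,0,0,0],[0.8,0,0,0,0,0],[0,0,0,0,0,0],[0,0,0,0,0,0]]'
python3 - <<'E'
from h import *;rep()
from bench import eyes
f=eyes.grab_frame("wrist");cv2.imwrite("pics/g.png",f["image"][:,:,::-1])
for k,z in(("orange",0.095),("red0",.102),("green",.039),("blue",.061)):
    for b in blobs(f,*COL[k],None,30): print(k,b,fd(plane(f,*b[0],z,True)))
E
```

```text
clock: 9.5
tcp_pos: [0.5776, -0.0413, 0.1489]
orientation: [-2.404, -2.021, 0.002]
contact_force: [0.1, 0.0, 0.3]
grip_width: 0.0001
gripper_force: 0.0
t 9.5 tcp feeder mm [1.000e-01 2.800e+00 1.489e+02] yaw 80.09 zaxis [-0.001 -0.    -1.   ] F [0.1 0.  0.3]
orange ([259.1, 199.2], [192, 190, 135, 19, 2458]) [-0.5 11.1 95. ]
orange ([259.3, 226.1], [194, 223, 131, 7, 685]) [-0.4 -9.1 95. ]
red0 ([414.1, 132.5], [405, 123, 19, 20, 304]) [107.4  61.6 102. ]
red0 ([344.6, 137.7], [328, 125, 34, 27, 789]) [ 55.4  55.4 102. ]
green ([341.8, 190.3], [325, 180, 34, 26, 665]) [74.3  1.7 39. ]
blue ([258.5, 14.6], [241, 0, 36, 32, 949]) [ -1.1 148.3  61. ]
blue ([146.3, 74.9], [125, 56, 41, 37, 1037]) [-90.6 103.7  61. ]
blue ([490.9, 329.3], [463, 280, 49, 95, 3262]) [ 323.4 -193.1   61. ]
```

View pics/g.png

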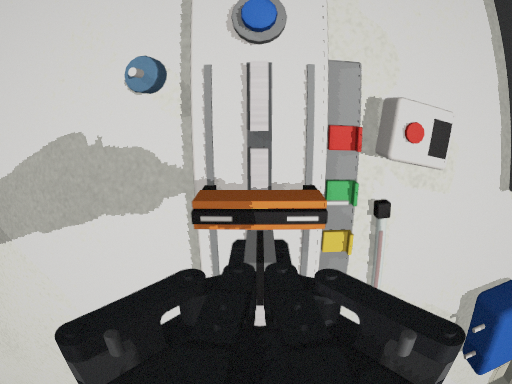

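The tab sits level with the green tag at (340,191), and the red pin has vanished from its top, so it has dropped. The button is at (259,15).

```bash
python3 -m crank '[[0.91,-0.05,0,0,0,0],[0.91,0,0,0,0,0],[0.91,0,0,0,0,0],[0.91,0,0,0,0,0],[0.91,0,0,0,0,0],[0.91,0,0,0,0,0],[0.91,0,0,0,0,0],[0.91,0,0,0,0,0],[0,0,0,0,0,0]]'
python3 -m crank '[[0,0,0.9,0,0,0],[0,0,0.9,0,0,0],[0,0,0.9,0,0,0],[0,0,0.9,0,0,0],[0,0,0.4,0,0,0],[0,0,0,0,0,0],[0,0,0,0,0,0]]'
python3 -c "from h import *;rep()"
```

```text
clock: 10.45
tcp_pos: [0.6024, 0.1049, 0.1498]
orientation: [-2.402, -2.023, -0.002]
contact_force: [-0.0, 0.2, 0.3]
grip_width: 0.0001
gripper_force: 0.0
clock: 11.15
tcp_pos: [0.6027, 0.1011, 0.0702]
orientation: [2.407, 2.018, 0.001]
contact_force: [1.0, -0.5, 0.5]
grip_width: 0.0001
gripper_force: 0.0
t 11.15 tcp feeder mm [1.000e-01 1.474e+02 7.020e+01] yaw 79.95 zaxis [ 0.001 -0.    -1.   ] F [ 1.  -0.5  0.5]
```

```bash
python3 -m crank '[[0,0,0.1,0,0,0],[0,0,0.1,0,0,0],[0,0,0.1,0,0,0],[0,0,0.1,0,0,0],[0,0,0.1,0,0,0],[0,0,0.1,0,0,0],[0,0,0,0,0,0]]'
python3 -c "from h import *;rep()"
```

```text
clock: 11.85
tcp_pos: [0.6032, 0.1016, 0.0608]
orientation: [2.406, 2.017, 0.002]
contact_force: [-7.2, -2.6, 26.5]
grip_width: -0.0
gripper_force: 12.9
t 11.85 tcp feeder mm [  0.5 147.9  60.8] yaw 79.96 zaxis [ 0.002 -0.001 -1.   ] F [-7.2 -2.6 26.5]
```

```bash
for i in 1; do python3 -m crank '[[0,0,-0.15,0,0,0],[0,0,0,0,0,0]]'; done; python3 -m crank '[[0,0,-0.1,0,0,0],[0,0,0,0,0,0]]';python3 -m crank '[[0,0,-0.1,0,0,0],[0,0,0,0,0,0]]';python3 -m crank '[[0,0,-0.1,0,0,0],[0,0,0,0,0,0]]'
```

```text
clock: 12.05
tcp_pos: [0.603, 0.1016, 0.0618]
orientation: [2.406, 2.018, 0.002]
contact_force: [0.7, -0.1, 3.7]
grip_width: -0.0003
gripper_force: 2.2
clock: 12.25
tcp_pos: [0.603, 0.1015, 0.0631]
orientation: [2.406, 2.018, 0.002]
contact_force: [2.2, 0.4, 3.2]
grip_width: 0.0001
gripper_force: 1.8
clock: 12.45
tcp_pos: [0.6026, 0.1015, 0.0648]
orientation: [2.407, 2.019, 0.001]
contact_force: [1.6, -0.0, 2.3]
grip_width: -0.0001
gripper_force: 1.3
clock: 12.65
tcp_pos: [0.602, 0.1015, 0.0666]
orientation: [-2.407, -2.019, 0.001]
contact_force: [0.5, 0.1, 1.4]
grip_width: -0.0
gripper_force: 0.8
```

The force followed the spring (3.7 N falling to 1.4 N over 5 mm) above a hard stop, so the button was fully down. I'll retract and check.

```bash
python3 -m crank '[[0,0,-0.5,0,0,0],[0,0,-0.9,0,0,0],[0,0,-0.9,0,0,0],[0,0,-0.9,0,0,0],[0,0,-0.9,0,0,0],[0,0,-0.9,0,0,0],[0,0,-0.9,0,0,0],[0,0,-0.9,0,0,0],[-0.9,0,0,0,0,0],[-0.9,0,0,0,0,0],[-0.9,0,0,0,0,0],[-0.9,0,0,0,0,0]]'
python3 -m crank '[[-0.9,0,0,0,0,0],[-0.9,0,0,0,0,0],[-0.9,0,0,0,0,0],[-0.9,0,0,0,0,0],[-0.9,0,0,0,0,0],[-0.9,0,0,0,0,0],[-0.9,0,0,0,0,0],[-0.9,0,0,0,0,0],[-0.9,0,0,0,0,0],[0,0,0,0,0,0],[0,0,0,0,0,0]]'
python3 - <<'E'
from h import *;rep()
from bench import eyes
f=eyes.grab_frame("wrist");cv2.imwrite("pics/i.png",f["image"][:,:,::-1])
for k,z in(("orange",0.095),("red0",.102),("green",.039),("blue",.067)):
    for b in blobs(f,*COL[k],None,8): print(k,b,fd(plane(f,*b[0],z,True)))
E
```

```text
clock: 13.85
tcp_pos: [0.5882, 0.028, 0.2014]
orientation: [-2.407, -2.017, 0.004]
contact_force: [0.3, 1.0, -0.0]
grip_width: -0.0002
gripper_force: 0.0
clock: 14.95
tcp_pos: [0.5605, -0.1294, 0.2019]
orientation: [-2.407, -2.016, 0.002]
contact_force: [0.7, 1.2, -0.7]
grip_width: 0.0002
gripper_force: 0.0
t 14.95 tcp feeder mm [ -1.4 -87.  201.9] yaw 79.9 zaxis [-0.002  0.    -1.   ] F [ 0.7  1.2 -0.7]
orange ([260.0, 80.9], [204, 77, 114, 9, 764]) [-1.1  6.4 95. ]
orange ([261.9, 99.5], [204, 96, 115, 8, 863]) [ 0.4 -9.2 95. ]
orange ([480.8, 379.8], [475, 373, 13, 11, 54]) [ 402.  -447.4   95. ]
red0 ([332.9, 48.9], [319, 39, 29, 21, 547]) [ 58.5  34.7 102. ]
red0 ([393.2, 45.9], [385, 38, 17, 17, 218]) [113.2  43.4 102. ]
green ([333.7, 95.5], [319, 85, 29, 21, 491]) [74.8 -1.7 39. ]
blue ([165.5, 9.6], [148, 0, 34, 22, 558]) [-91.5  85.4  67. ]
blue ([491.8, 264.6], [466, 215, 46, 98, 3503]) [ 322.2 -203.2   67. ]
```

View pics/i.png

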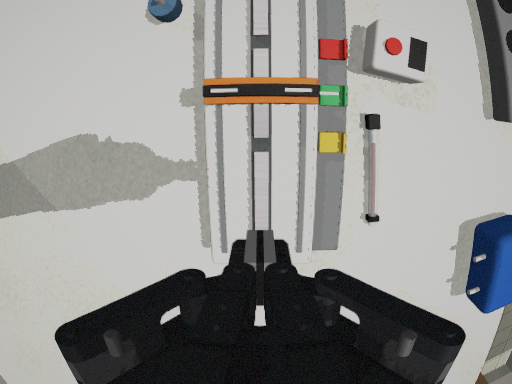

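The tab's white pointer is on the green tag at (333,95), the pin has dropped, the loose things are where they were, and the arm is clear. Cursor and tag agree within 0.5 mm along the rail.

```bash
python3 -c "from bench import r;print(r.hand_in())"
```

```text
the job is handed in; nothing more can be done
None
```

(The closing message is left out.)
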